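Close up the tool chest

TASK

Close up the red tool chest: with the fingertips push both of its open drawers fully home, and only then push the lid down until it is fully shut, without slamming anything. Nothing is picked up or pulled further open, and everything else on the bench stays where it is.

Things in the scene. Friction and masses are not known exactly. Their poses are not given: they have to be found in the camera images.
- chest: red steel tool chest fixed to the bench: 170 deep (x) x 310 wide (y), its rim 115 above the bench. Origin: centre of its underside, on the bench; +x to its back (hinge), -x to its drawer fronts, which face the robot, +y to its left end. Two drawers side by side below the rim, faces at x = -85; above them an open tray under the lid
- drawer_left (a joint): how far the left (+y) drawer is out, m: 0 fully home, grows as it slides out along the chest's -x, end stop at 0.09. Runs on stiff slides (about 2 N of friction) and stays where it is left. Drawer front 142 wide, from 42 to 83 above the bench, centred at chest y = +76
- drawer_right (a joint): the same for the right (-y) drawer, centred at chest y = -76
- pull_left (a point): centre of the front edge of the left drawer's aluminium pull (a strip 142 wide, 12 high, standing 12 out from the drawer front, its mid-height 77 above the bench); it moves with the drawer; axes as the chest's
- pull_right (a point): centre of the front edge of the right drawer's aluminium pull (a strip 142 wide, 12 high, standing 12 out from the drawer front, its mid-height 77 above the bench); it moves with the drawer; axes as the chest's
- lid (a joint): lid angle, rad: 0 shut (lying level on the rim), grows as it opens upward, stop at 1.5. The lid is a red plate 174 x 314 x 14, hinged along the back (+x) rim. Its hinge is stiff (about 0.75 N m): it stays at any angle it is left at, and needs roughly 2 to 7 N pushed near its free edge to swing down
- lid_hinge (a point): middle of the hinge line, fixed on the chest at x = +85, 115 above the bench; the hinge line runs along chest y. Axes as the chest's
- lid_push (a point): a point on the outer (upper when shut) face of the lid, at the middle of its width, 140 from the hinge and 32 from the free edge; moves with the lid. Its x axis runs from the free edge to the hinge, z out of the outer face. When shut it is 129 above the bench
- jug_a: a pink one-gallon plastic jug, white cap, 144 dia x 250 high, standing on the bench; origin: centre of its underside. To be left alone
- jug_b: a second pink jug like jug_a; origin: centre of its underside. To be left alone
- jug_green: a green plastic jug, white cap, 110 dia x 200 high; origin: centre of its underside. To be left alone
- torch_yellow: yellow hand torch lying on the bench, 170 long, 44 high; origin: centre of its underside. To be left alone
- torch_red: red hand torch lying on the bench beside the right end of the chest, 170 long, 44 high; origin: centre of its underside. To be left alone
- wrench: steel wrench lying flat on the bench in front of the chest, 170 long, under 20 high: lower than the drawers, which pass above it; origin: centre of its underside. To be left alone
- socket: steel deep socket standing on the bench near the left front corner of the chest, 28 dia x 50 high; origin: centre of its underside. To be left alone

How it is judged:
By the outcome, as a careful person would: the job done as asked, in the order asked, and still so for the second after the job is handed in, with the robot touching nothing.
It also fails if it takes over 64 s, if anything falls off the work surface, if the arm or the gripper's body presses on something with over 40 N, if the wrist force passes 120 N, or if a joint passes its speed limit or range.

ROBOT

A 7-joint arm with a two-finger parallel gripper is mounted at the origin on the work surface. World frame = base frame: x ahead of the robot, y to its left, z up, the work surface at z = 0. Lengths are in mm, angles in rad, forces in N, time in s.
With the tool pointing down it reaches from about 425 to 925 mm from the base axis. Payload 6.8 kg.
Tool frame: the origin (TCP) lies midway between the tips of the shut fingers; the grasp point (between the pads) lies 19 mm behind it; z points along the fingers, y is the line along which they close (so a half turn about z gives the same grasp; the last joint's range is limited). The gripper opens to 88 mm and grips with 3 to 60 N. Pads are 20 mm wide; open, the fingers measure 115 mm over their backs; the gripper's body (75 mm by 178 mm) begins 61 mm behind the grasp point.
Start: joints at [-1.322, 0.477, 0.022, 1.555, -0.011, 1.109, -0.083], TCP at [235.759, 632.508, 194.564] pointing down, gripper open.
Joint ranges: [-2.96, 2.96], [-0.34, 2.1], [-1.41, 1.46], [0.24, 2.44], [-1.37, 4.51], [0.17, 1.92], [-2.96, 2.96]. Speed limits (rad/s): [2.39, 2.39, 3.14, 3.14, 3.14, 3.14, 3.14].

INTERFACE

Orientations are given as a unit quaternion [x, y, z, w].
In Python, from bench import arm gives the robot as it stands.
- The arm moves only by the tool servo_tool, never from a script. Its arguments are lists of equal length, an entry for each row: "gripper": the closure in counts, from 0 (fully open) to 255 (shut); "xyz": the shift along the tool's x, y, z in m, a list of three; "angular": the turn, a rotation vector about the tool's x, y, z in degrees, a list of three. In form: {"gripper": [gripper, ...], "xyz": [[tx, ty, tz], ...], "angular": [[ax, ay, az], ...]}. A call has 1 to 10 rows; each row shifts and turns the commanded pose from where the row before left it, along the tool's axes as they then stand; what a row does not reach is not made up. A row lasts 1/8 s, in which the tool goes at most 62.5 mm and 10.7 degrees, less where a joint would pass 70% of its speed; a pose out of reach is approached as far as the arm can. A call is refused whole if a number of a shift passes 0.0625 or a number of a turn 10.7, either way. A call with a gripper value outside its range is refused whole. The fingers move at their own pace and stop on an object; the grip force is fixed at half the most. Time passes only in rows, so rows that do not move let the fingers close. It gives the time, the measured TCP pose, the force, the opening and the grip force at its end, in the units of the state.
- arm.observe(): the state, without advancing time (a new reading comes with each control period).
- arm.grab_frame(name): name is "scene" or "side" or "wrist"; returns the picture (480x640x3 uint8, red, green, blue); there is no depth.
- arm.camera_model(name): a dict with "fx", "fy", "cx", "cy" (pixels), "world_to_cam" (4x4, takes a point from world to camera coordinates); the wrist camera has in their place "hand_eye" (4x4, takes a point from camera to tool coordinates, whose origin is the TCP and whose axes are the flange's). Camera axes: x right, y down, z forward; pixel columns grow to the right and rows downward; lengths in mm; the calibration is good to about 2 mm. A picture is of the moment at which its call begins: read the wrist's pose just before it. camera_model takes no time and is no camera call.
- arm.hand_in(): hands the job in; it is judged then, once.
The state is a dict: "t": time; "joint_pos": joint angles; "qd": joint speeds; "effort": joint torques, N m; "tcp_pos": TCP position; "tool_rot": TCP orientation; "contact_force": force on the tool from outside, world axes, zero at the start; "torque": the same for the moment, N m; "opening": opening from 0.0 (shut) to 1.0 (fully open); "finger_force": force on a finger pad.
Only numpy, scipy, OpenCV 4.12 (cv2) and the standard library are available. Lean on these libraries where they do the work, as an engineer would, in place of code of your own. Each camera call takes 0.05 s, during which the arm holds its last target. There are 200 camera calls.

## Working session

There is one attempt and no reset: what is moved stays moved. The work goes in short steps, Python scripts to look and compute and a tool call to move; the robot and the scene stay as the last step left them, time stands still between calls to the robot, and variables do not carry over. Pictures are saved under pics/ and viewed, at most 10 in all, crops included, and the job is handed in when it is done.

Besides the shell and the picture viewer there is one more tool, called after ">>>" as a command line: name --argument value ..., lists and objects as JSON in quotes. servo_tool: Moves the arm, as the interface text tells. Its arguments: {"type":"object","properties":{"gripper":{"type":"array"},"xyz":{"type":"array"},"angular":{"type":"array"}},"required":["gripper","xyz","angular"]}

```bash
mkdir -p pics
python3 - <<'E'
from bench import arm
import cv2
for n in("scene","side"):
    cv2.imwrite(f"pics/{n}0.png",arm.grab_frame(n)[:,:,::-1])
    c=arm.camera_model(n);print(n,c)
s=arm.observe();print(s["t"],s["tcp_pos"],s["tool_rot"],s["contact_force"])
E
```

```text
scene {'fx': 447.3627621020832, 'fy': 447.3627621020832, 'cx': 323.4763703818468, 'cy': 239.02194101348164, 'world_to_cam': array([[-8.80354181e-01, -4.74233761e-01,  8.88007239e-03,
         4.71376117e+02],
       [-4.43566612e-01,  8.16504651e-01, -3.69552182e-01,
         2.65245379e+02],
       [ 1.68003501e-01, -3.29275712e-01, -9.29167546e-01,
         1.39165108e+03],
       [ 0.00000000e+00,  0.00000000e+00,  0.00000000e+00,
         1.00000000e+00]])}
side {'fx': 444.54382322528454, 'fy': 444.54382322528454, 'cx': 318.7793541529085, 'cy': 239.37360182334248, 'world_to_cam': array([[-6.01961884e-01, -7.98484467e-01, -8.02788712e-03,
         3.34124698e+02],
       [-7.49631692e-01,  5.68539434e-01, -3.38843975e-01,
         4.11085708e+02],
       [ 2.75125821e-01, -1.97953199e-01, -9.40808330e-01,
         1.02896990e+03],
       [ 0.00000000e+00,  0.00000000e+00,  0.00000000e+00,
         1.00000000e+00]])}
0.1 [235.57941143 631.96242096 193.7018469 ] [ 1.77433248e-01  9.84132530e-01 -7.74363223e-04 -7.43135504e-05] [-0.71820202 -0.06798455  0.28071015]
```

View pics/scene0.png

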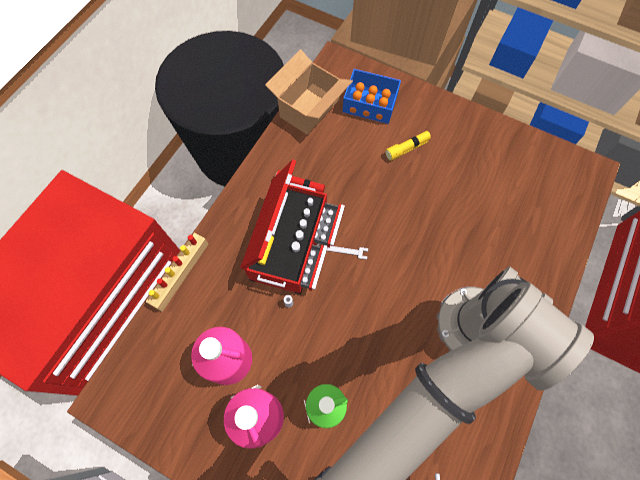

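View pics/side0.png

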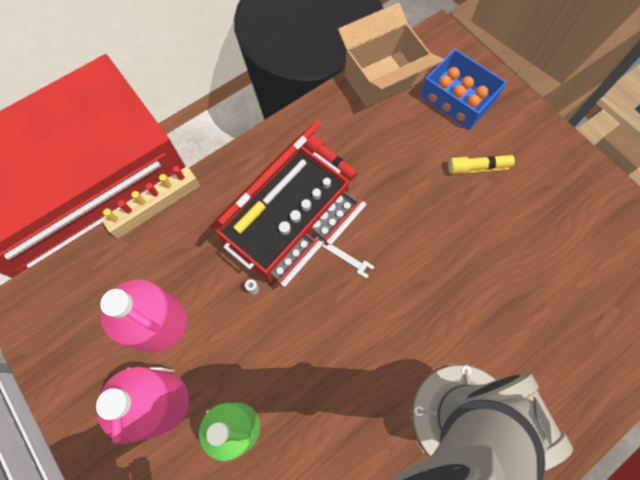

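The chest sits at about (295,235) in the scene view and (290,215) in the side view. Both drawers are part open, the right one more so, and the lid is near upright. The wrench is in front, the socket at the left front corner and the red torch at the right end.

Run:
```python
import cv2
a=cv2.imread("pics/scene0.png")[150:310,230:380];b=cv2.imread("pics/side0.png")[115:300,205:380]
cv2.imwrite("pics/sc1.png",cv2.resize(a,(0,0),fx=3.75,fy=3.75,interpolation=cv2.INTER_CUBIC))
cv2.imwrite("pics/si1.png",cv2.resize(b,(0,0),fx=3.2,fy=3.2,interpolation=cv2.INTER_CUBIC))
```

```text
(no output)
```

View pics/sc1.png

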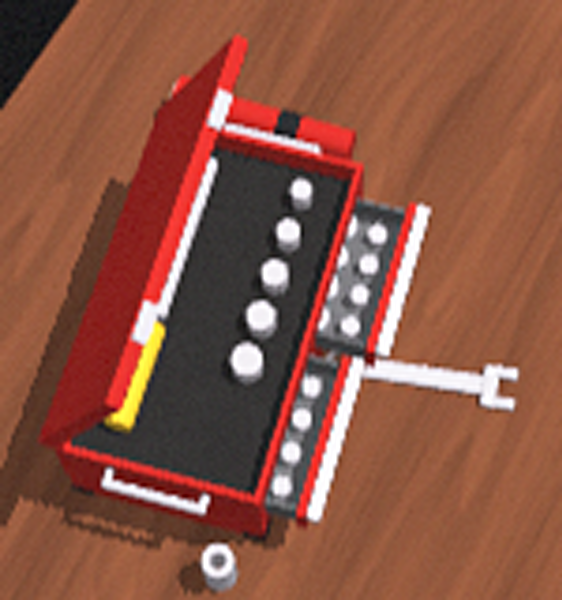

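View pics/si1.png

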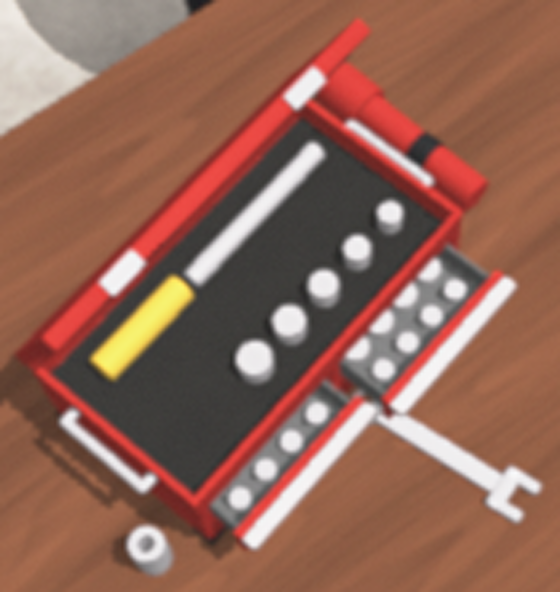

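```bash
cat > h.py <<'E'
from bench import arm
import numpy as np
from scipy.optimize import least_squares
def pts(p):
    x,y,w,dl,dr,a=p; c,s=np.cos(a),np.sin(a)
    def lid(r,t,yy): return [85-r*c+t*s,yy,115+r*s+t*c]
    L=[[-85,155,115],[-85,-155,115],[-97-dr,-147,83],[-97-dr,-5,83],[-97-dl,5,83],[-97-dl,147,83],
       lid(172,14,157),lid(172,14,-157),lid(172,0,157),lid(172,0,-157)]
    R=np.array([[np.cos(w),-np.sin(w),0],[np.sin(w),np.cos(w),0],[0,0,1]])
    return np.array(L)@R.T+[x,y,0]
def proj(n,P):
    c=arm.camera_model(n);Q=P@c["world_to_cam"][:3,:3].T+c["world_to_cam"][:3,3]
    return np.c_[c["fx"]*Q[:,0]/Q[:,2]+c["cx"],c["fy"]*Q[:,1]/Q[:,2]+c["cy"]]
def unproj(n,uv,z):
    c=arm.camera_model(n);R,t=c["world_to_cam"][:3,:3],c["world_to_cam"][:3,3]
    d=R.T@[(uv[0]-c["cx"])/c["fx"],(uv[1]-c["cy"])/c["fy"],1];C=-R.T@t
    return C+d*(z-C[2])/d[2]
E
python3 - <<'E'
from h import *
sc=np.array([[263,497],[360,165],[430,207],[385,355],[363,360],[317,522],[107,408],[235,37],[125,402],[247,42]])/3.75+[230,150]
si=np.array([[200,503],[460,212],[517,287],[400,412],[382,408],[250,547],[42,338],[360,20],[58,350],[370,32]])/3.2+[205,115]
f=lambda p:np.r_[(proj("scene",pts(p))-sc),(proj("side",pts(p))-si)].ravel()
r=least_squares(f,[600,0,0,30,50,1.2],loss="soft_l1",x_scale=[10,10,.1,10,10,.1])
print(r.x.round(3));print(f(r.x).reshape(-1,2).round(1).tolist());print(pts(r.x).round(0).tolist())
for n,uv,z in(("scene",(230+218/3.75,150+555/3.75),50),("side",(205+148/3.2,115+540/3.2),50),("side",(205+480/3.2,115+185/3.2),25),("side",(205+330/3.2,115+85/3.2),25),("side",(205+385/3.2,115+415/3.2),10),("side",(205+515/3.2,115+495/3.2),10)):print(unproj(n,uv,z).round())
from scipy.spatial.transform import Rotation as R
print(R.from_quat(arm.observe()["tool_rot"]).as_matrix().round(3))
E
```

```text
[6.4267e+02 4.3142e+01 2.2700e-01 3.3689e+01 5.1226e+01 1.0960e+00]
[[-1.4, 1.7], [0.3, -0.4], [-0.3, -0.2], [0.5, -0.2], [0.1, -0.0], [-0.0, -0.6], [-0.5, -0.8], [-0.1, -1.1], [-0.5, 2.8], [0.9, -0.3], [-1.6, 0.9], [0.7, -0.3], [-0.2, -1.4], [0.6, 0.3], [-1.9, 0.2], [0.9, 0.2], [-0.1, 0.5], [-0.1, -1.2], [-0.1, 1.6], [1.2, -0.2]]
[[525.0, 175.0, 115.0], [595.0, -127.0, 115.0], [531.0, -133.0, 83.0], [499.0, 5.0, 83.0], [514.0, 19.0, 83.0], [482.0, 157.0, 83.0], [626.0, 200.0, 274.0], [696.0, -106.0, 274.0], [614.0, 198.0, 268.0], [684.0, -108.0, 268.0]]
[543. 214.  50.]
[544. 215.  50.]
[ 638. -187.   25.]
[ 796. -144.   25.]
[526.   1.  10.]
[409. -41.  10.]
[[-0.937  0.349 -0.   ]
 [ 0.349  0.937 -0.001]
 [-0.    -0.002 -1.   ]]
```

>>> servo_tool --gripper '[255, 255, 255, 255, 255, 255]' --xyz '[[0, 0, -0.02], [0, 0, -0.03], [0, 0, -0.03], [0, 0, -0.03], [0, 0, 0], [0, 0, 0]]' --angular '[[0, 0, -8.3], [0, 0, -8.4], [0, 0, -8.4], [0, 0, -8.3], [0, 0, 0], [0, 0, 0]]'

```text
t: 0.85
tcp_pos: [235.6, 631.9, 303.2]
tool_rot: [-0.112, 0.994, -0.001, -0.0]
contact_force: [-0.2, 0.9, 0.2]
opening: 0.355
finger_force: 0.0
```

>>> servo_tool --gripper '[255, 255, 255, 255, 255, 255, 255, 255, 255, 255]' --xyz '[[-0.007, -0.02, 0], [-0.007, -0.04, 0], [-0.007, -0.04, 0], [-0.007, -0.04, 0], [-0.007, -0.04, 0], [-0.007, -0.04, 0], [-0.007, -0.04, 0], [-0.007, -0.04, 0], [-0.007, -0.04, 0], [-0.007, -0.04, 0]]' --angular '[[0, 0, 0], [0, 0, 0], [0, 0, 0], [0, 0, 0], [0, 0, 0], [0, 0, 0], [0, 0, 0], [0, 0, 0], [0, 0, 0], [0, 0, 0]]'

```text
t: 2.1
tcp_pos: [389.4, 274.6, 303.7]
tool_rot: [-0.112, 0.994, -0.0, -0.001]
contact_force: [0.2, -0.1, -1.3]
opening: 0.009
finger_force: 0.0
```

>>> servo_tool --gripper '[255, 255, 255, 255, 255, 255, 255, 255]' --xyz '[[-0.007, -0.04, 0], [-0.007, -0.04, 0], [-0.007, -0.04, 0], [-0.007, -0.04, 0], [0, -0.03, 0], [0, -0.019, 0], [0, 0, 0], [0, 0, 0]]' --angular '[[0, 0, 0], [0, 0, 0], [0, 0, 0], [0, 0, 0], [0, 0, 0], [0, 0, 0], [0, 0, 0], [0, 0, 0]]'

```text
t: 3.1
tcp_pos: [462.7, 80.8, 304.1]
tool_rot: [-0.113, 0.994, 0.0, -0.0]
contact_force: [-0.6, -0.4, -0.2]
opening: 0.004
finger_force: 0.0
```

>>> servo_tool --gripper '[255, 255, 255, 255, 255, 255, 255, 255, 255, 255]' --xyz '[[0, 0, 0.02], [0, 0, 0.035], [0, 0, 0.035], [0, 0, 0.035], [0, 0, 0.035], [0, 0, 0.035], [0, 0, 0.025], [0, 0, 0.015], [0, 0, 0.003], [0, 0, 0]]' --angular '[[0, 0, 0], [0, 0, 0], [0, 0, 0], [0, 0, 0], [0, 0, 0], [0, 0, 0], [0, 0, 0], [0, 0, 0], [0, 0, 0], [0, 0, 0]]'

```text
t: 4.35
tcp_pos: [463.7, 80.8, 67.0]
tool_rot: [-0.113, 0.994, 0.0, 0.0]
contact_force: [0.2, -0.4, 0.6]
opening: 0.004
finger_force: 0.0
```

>>> servo_tool --gripper '[255, 255, 255, 255, 255, 255, 255, 255, 255, 255]' --xyz '[[-0.004, 0, 0], [-0.004, 0, 0], [-0.004, 0, 0], [-0.004, 0, 0], [-0.003, 0, 0], [-0.003, 0, 0], [-0.003, 0, 0], [-0.003, 0, 0], [-0.003, 0, 0], [-0.003, 0, 0]]' --angular '[[0, 0, 0], [0, 0, 0], [0, 0, 0], [0, 0, 0], [0, 0, 0], [0, 0, 0], [0, 0, 0], [0, 0, 0], [0, 0, 0], [0, 0, 0]]'

```text
t: 5.6
tcp_pos: [496.6, 88.1, 66.5]
tool_rot: [-0.113, 0.994, -0.0, -0.0]
contact_force: [-1.0, 0.8, -0.3]
opening: 0.005
finger_force: 0.0
```

>>> servo_tool --gripper '[255, 255, 255, 255, 255]' --xyz '[[-0.003, 0, 0], [-0.003, 0, 0], [-0.003, 0, 0], [-0.003, 0, 0], [-0.003, 0, 0]]' --angular '[[0, 0, 0], [0, 0, 0], [0, 0, 0], [0, 0, 0], [0, 0, 0]]'

```text
t: 6.22
tcp_pos: [511.3, 91.5, 66.5]
tool_rot: [-0.113, 0.994, 0.0, -0.0]
contact_force: [0.4, 0.0, -0.3]
opening: 0.007
finger_force: 0.0
```

>>> servo_tool --gripper '[255, 255, 255]' --xyz '[[-0.002, 0, 0], [-0.002, 0, 0], [-0.002, 0, 0]]' --angular '[[0, 0, 0], [0, 0, 0], [0, 0, 0]]'

```text
t: 6.6
tcp_pos: [517.0, 92.8, 66.5]
tool_rot: [-0.113, 0.994, 0.0, -0.0]
contact_force: [0.4, -0.3, 0.1]
opening: 0.002
finger_force: 0.0
```

Run:
```python
from bench import arm
import cv2,numpy as np
a=arm.grab_frame("scene")[150:310,230:380,::-1];b=arm.grab_frame("side")[115:300,205:380,::-1]
k=cv2.INTER_CUBIC
cv2.imwrite("pics/m1.png",np.hstack([cv2.resize(a,(400,480),interpolation=k),cv2.resize(b,(400,480),interpolation=k)]))
print(arm.observe()["contact_force"])
```

```text
[-0.36568376 -0.18073203 -0.57319684]
```

View pics/m1.png

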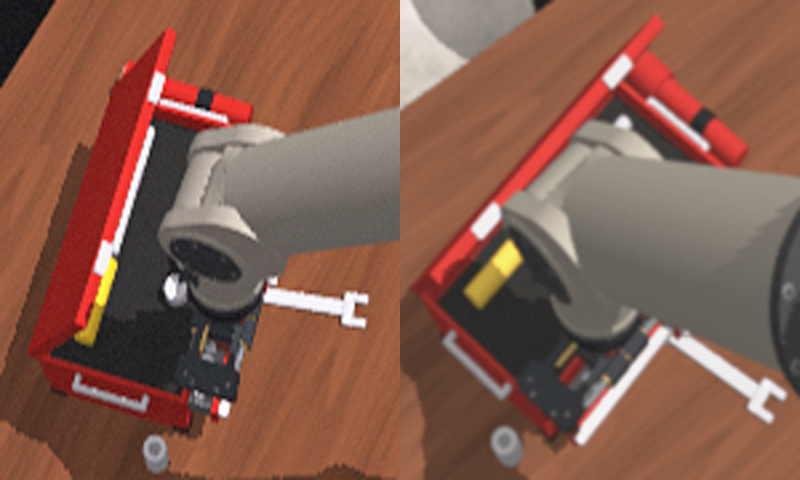

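Run:
```python
from h import *
import cv2
s=arm.observe();t=np.array(s["tcp_pos"]);u=np.array([.974,.225,0]);v=np.array([-.225,.974,0])
P=[t,t+[0,0,80],t+[0,0,80]+89*v,t+[0,0,80]-89*v,t+10*u,t-10*u]
p=pts([642.67,43.14,.227,33.7,51.2,1.096])
o=[]
for n in("scene","side"):
    im=arm.grab_frame(n)[:,:,::-1]
    x0,y0=(270,215) if n=="scene" else (265,205)
    im=cv2.resize(im[y0:y0+100,x0:x0+66],(0,0),fx=6,fy=6,interpolation=cv2.INTER_CUBIC)
    for Q,c in((np.array(P),(0,255,0)),(p[:6],(255,0,0))):
        for q in proj(n,Q): cv2.circle(im,tuple(int(i) for i in (q-[x0,y0])*6+3),4,c,1)
    o.append(im)
cv2.imwrite("pics/m2.png",np.hstack(o))
```

```text
(no output)
```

View pics/m2.png

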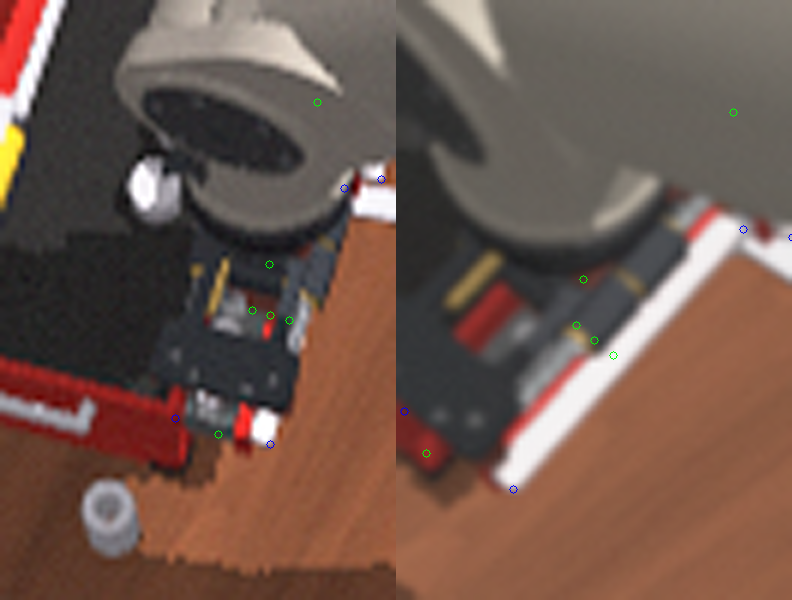

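The overlay shows the left drawer has not moved, yet the TCP reads about 20 mm past its front with no force. The gripper body hides the fingertips, so I'll check with the wrist camera.

Run:
```python
from h import *
import cv2
s=arm.observe()
im=arm.grab_frame("wrist")[:,:,::-1].copy()
c=arm.camera_model("wrist");print(c,s["tcp_pos"],s["joint_pos"],s["opening"])
H=np.linalg.inv(c["hand_eye"])
from scipy.spatial.transform import Rotation as R
T=R.from_quat(s["tool_rot"]).as_matrix();t=np.array(s["tcp_pos"])
p=pts([642.67,43.14,.227,33.7,51.2,1.096])
for Q,col in(((p[:6]-t)@T,(255,0,0)),(np.array([[0,0,0],[10,0,0],[-10,0,0.]]),(0,255,0))):
    q=Q@H[:3,:3].T+H[:3,3]
    for a in q:
        x,y=c["fx"]*a[0]/a[2]+c["cx"],c["fy"]*a[1]/a[2]+c["cy"];print(round(x),round(y),round(a[2]))
        if abs(x)<2000 and abs(y)<2000: cv2.circle(im,(int(x),int(y)),6,col,2)
cv2.imwrite("pics/w1.png",im)
```

```text
{'fx': 330.6255257737531, 'fy': 330.6255257737531, 'cx': 325.76286636205157, 'cy': 234.0284909909994, 'hand_eye': array([[-8.28215589e-04, -9.65683716e-01, -2.59719608e-01,
         7.04995361e+01],
       [ 9.99999236e-01, -1.03822382e-03,  6.71419789e-04,
         2.41403048e-02],
       [-9.18026240e-04, -2.59718853e-01,  9.65683838e-01,
        -1.89829833e+02],
       [ 0.00000000e+00,  0.00000000e+00,  0.00000000e+00,
         1.00000000e+00]])} [516.87749558  92.79602067  66.51745989] [-0.50948502  0.40837203  0.26377896  2.03876076 -0.15889864  0.71349748
  1.65098875] 0.0023650759586196497
486 350 162
-149 351 162
-95 211 176
172 211 176
194 242 181
454 242 181
326 265 202
326 249 199
326 280 204
```

View pics/w1.png

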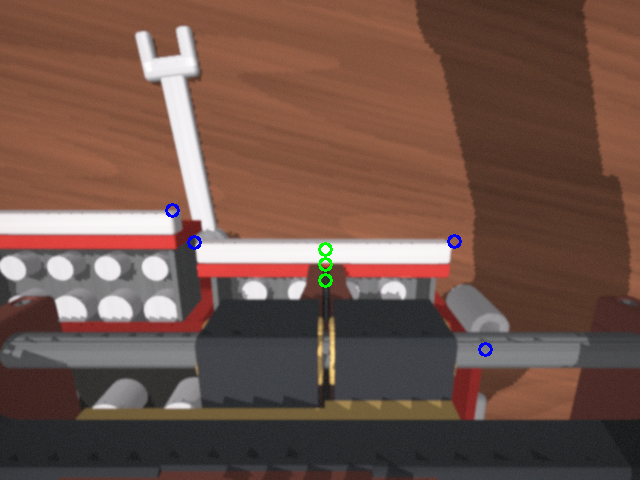

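Run:
```python
import cv2
im=cv2.imread("pics/w1.png")[:,:,::-1]
for y in range(236,312,4): print(y,[im[y,x].tolist() for x in (225,300,312,318,336,345,420)])
```

```text
236 [[116, 112, 117], [146, 95, 71], [150, 96, 74], [148, 95, 72], [139, 90, 66], [143, 93, 69], [144, 94, 69]]
240 [[166, 158, 160], [165, 155, 155], [166, 155, 156], [165, 156, 155], [168, 158, 157], [166, 156, 156], [169, 158, 158]]
244 [[233, 228, 228], [234, 228, 229], [234, 229, 230], [228, 223, 224], [235, 229, 230], [233, 228, 229], [234, 228, 229]]
248 [[248, 245, 245], [247, 244, 244], [249, 245, 245], [0, 255, 0], [248, 244, 245], [248, 245, 245], [248, 244, 245]]
252 [[247, 244, 244], [249, 246, 247], [250, 247, 247], [250, 247, 247], [250, 248, 248], [250, 247, 247], [249, 246, 246]]
256 [[247, 244, 244], [248, 245, 245], [249, 245, 246], [249, 245, 245], [249, 246, 247], [249, 246, 246], [248, 244, 245]]
260 [[244, 240, 240], [246, 242, 242], [246, 242, 243], [246, 242, 242], [245, 241, 241], [246, 243, 243], [247, 242, 243]]
264 [[202, 90, 87], [196, 89, 87], [128, 85, 84], [0, 255, 0], [127, 90, 86], [190, 88, 88], [202, 117, 116]]
268 [[227, 69, 63], [227, 70, 65], [101, 61, 54], [99, 59, 53], [98, 57, 49], [160, 54, 51], [227, 69, 64]]
272 [[226, 67, 63], [226, 69, 
[... 331 characters left out ...]
101, 60, 55], [99, 59, 51], [95, 54, 46], [108, 75, 72], [75, 75, 75]]
288 [[56, 56, 57], [236, 234, 236], [100, 58, 52], [101, 62, 55], [98, 58, 49], [101, 60, 53], [74, 73, 74]]
292 [[61, 61, 60], [231, 229, 230], [99, 60, 51], [95, 56, 49], [97, 58, 50], [97, 56, 49], [71, 70, 69]]
296 [[54, 54, 54], [165, 155, 156], [94, 54, 49], [74, 44, 39], [73, 43, 38], [96, 57, 51], [70, 70, 71]]
300 [[41, 44, 45], [52, 52, 51], [47, 45, 49], [49, 44, 46], [44, 43, 44], [47, 41, 45], [47, 49, 53]]
304 [[44, 46, 47], [41, 41, 45], [43, 47, 50], [52, 47, 48], [42, 43, 47], [41, 45, 45], [49, 51, 53]]
308 [[41, 43, 47], [42, 43, 48], [43, 49, 48], [46, 45, 45], [46, 48, 50], [42, 44, 46], [43, 45, 47]]
```

The wrist view has the pull in place. The finger covers the red front plate, but the white pull is not covered. The tips may have passed just over the drawer, so I'll back off and look at the fingertips in the clear.

>>> servo_tool --gripper '[255, 255, 255, 255, 255, 255, 255]' --xyz '[[0.006, 0, 0], [0.01, 0, 0], [0.01, 0, 0], [0.01, 0, 0], [0.01, 0, 0], [0.01, 0, 0], [0, 0, 0]]' --angular '[[0, 0, 0], [0, 0, 0], [0, 0, 0], [0, 0, 0], [0, 0, 0], [0, 0, 0], [0, 0, 0]]'

```text
t: 7.72
tcp_pos: [461.5, 80.1, 66.6]
tool_rot: [-0.113, 0.994, 0.0, -0.0]
contact_force: [0.8, 0.1, 0.8]
opening: 0.005
finger_force: 0.0
```

Run:
```python
from h import *
import cv2
s=arm.observe();print(s["tcp_pos"],s["opening"])
im=arm.grab_frame("wrist")[:,:,::-1].copy()
c=arm.camera_model("wrist");H=np.linalg.inv(c["hand_eye"])
for z in(0,-19):
  for Q in([10,0,z],[-10,0,z],[0,13.5,z],[0,-13.5,z]):
    a=H[:3,:3]@Q+H[:3,3];x,y=c["fx"]*a[0]/a[2]+c["cx"],c["fy"]*a[1]/a[2]+c["cy"]
    cv2.circle(im,(int(x),int(y)),2,(0,255,0) if z==0 else (255,0,0),-1)
cv2.imwrite("pics/w2.png",cv2.resize(im[180:430,180:480],(0,0),fx=2.4,fy=2.4))
```

```text
[461.49014635  80.06743695  66.55183227] 0.005160465154803588
```

View pics/w2.png

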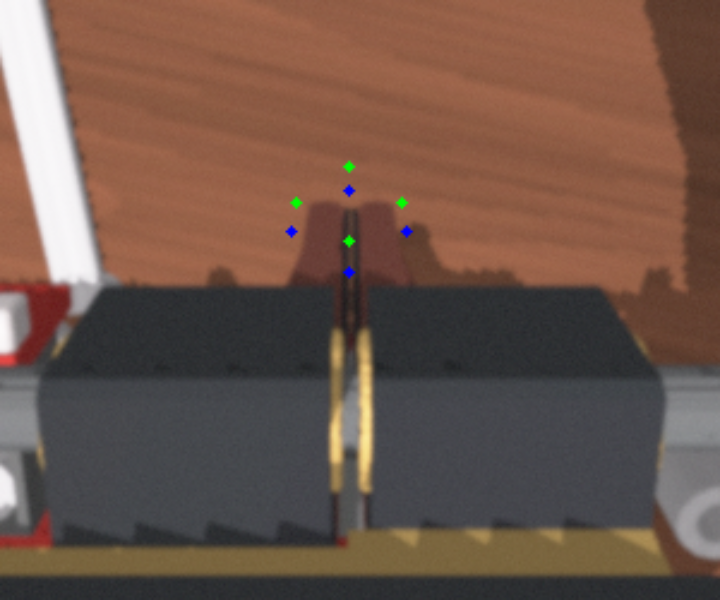

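>>> servo_tool --gripper '[255, 255, 255, 255]' --xyz '[[0, 0, 0.007], [0, 0, 0.007], [0, 0, 0.006], [0, 0, 0]]' --angular '[[0, 0, 0], [0, 0, 0], [0, 0, 0], [0, 0, 0]]'

```text
t: 8.28
tcp_pos: [461.9, 80.1, 45.8]
tool_rot: [-0.113, 0.994, -0.0, -0.001]
contact_force: [0.0, -0.1, -0.0]
opening: 0.004
finger_force: 0.0
```

>>> servo_tool --gripper '[255, 255, 255, 255, 255, 255, 255, 255, 255, 255]' --xyz '[[-0.004, 0, 0], [-0.004, 0, 0], [-0.004, 0, 0], [-0.004, 0, 0], [-0.003, 0, 0], [-0.003, 0, 0], [-0.003, 0, 0], [-0.003, 0, 0], [-0.003, 0, 0], [-0.003, 0, 0]]' --angular '[[0, 0, 0], [0, 0, 0], [0, 0, 0], [0, 0, 0], [0, 0, 0], [0, 0, 0], [0, 0, 0], [0, 0, 0], [0, 0, 0], [0, 0, 0]]'

```text
t: 9.52
tcp_pos: [495.2, 87.8, 46.4]
tool_rot: [-0.113, 0.994, -0.0, -0.0]
contact_force: [-2.1, -0.2, 0.7]
opening: 0.007
finger_force: 1.1
```

>>> servo_tool --gripper '[255, 255, 255]' --xyz '[[-0.003, 0, 0], [-0.003, 0, 0], [-0.003, 0, 0]]' --angular '[[0, 0, 0], [0, 0, 0], [0, 0, 0]]'

```text
t: 9.9
tcp_pos: [504.3, 89.8, 46.4]
tool_rot: [-0.113, 0.994, -0.0, -0.0]
contact_force: [-2.1, -0.2, -0.2]
opening: 0.006
finger_force: 1.1
```

Contact now reads a steady 2 N of slide friction, so the tips had indeed been too high. I'll ease it home.

>>> servo_tool --gripper '[255, 255, 255, 255, 255, 255, 255]' --xyz '[[-0.003, 0, 0], [-0.003, 0, 0], [-0.003, 0, 0], [-0.002, 0, 0], [-0.0015, 0, 0], [-0.001, 0, 0], [-0.001, 0, 0]]' --angular '[[0, 0, 0], [0, 0, 0], [0, 0, 0], [0, 0, 0], [0, 0, 0], [0, 0, 0], [0, 0, 0]]'

```text
t: 10.78
tcp_pos: [513.4, 91.9, 46.1]
tool_rot: [-0.113, 0.994, -0.0, -0.005]
contact_force: [-17.0, -3.5, 14.3]
opening: 0.009
finger_force: 8.6
```

>>> servo_tool --gripper '[255, 255, 255, 255]' --xyz '[[-0.001, 0, 0], [-0.001, 0, 0], [-0.001, 0, 0], [-0.001, 0, 0]]' --angular '[[0, 0, 0], [0, 0, 0], [0, 0, 0], [0, 0, 0]]'

```text
t: 11.28
tcp_pos: [513.2, 91.9, 45.7]
tool_rot: [-0.112, 0.994, -0.0, -0.009]
contact_force: [-27.2, -5.2, 25.3]
opening: 0.009
finger_force: 13.8
```

>>> servo_tool --gripper '[255, 255, 255, 255]' --xyz '[[0.004, 0, 0], [0.005, 0, 0], [0.005, 0, 0], [0, 0, 0]]' --angular '[[0, 0, 0], [0, 0, 0], [0, 0, 0], [0, 0, 0]]'

```text
t: 11.78
tcp_pos: [509.4, 91.2, 47.0]
tool_rot: [-0.113, 0.994, 0.0, 0.001]
contact_force: [-0.3, -1.0, -0.6]
opening: 0.003
finger_force: 0.0
```

```bash
cat > w.py <<'E'
from h import *
import cv2
from scipy.spatial.transform import Rotation as R
def wrist(side=1,name=None):
    s=arm.observe();T=R.from_quat(s["tool_rot"]).as_matrix();t=np.array(s["tcp_pos"])
    im=arm.grab_frame("wrist");c=arm.camera_model("wrist");H=np.linalg.inv(c["hand_eye"])
    if name: cv2.imwrite(name,im[:,:,::-1])
    print(s["t"],t.round(1),((t-[642.67,43.14,0])@[[.974,-.225,0],[.225,.974,0],[0,0,1]]).round(1),s["contact_force"].round(1) if hasattr(s["contact_force"],"round") else s["contact_force"])
    # front edge of each pull along chest x at some y: first bright-white row scanning sampled points in from the front
    w=.227;u=np.array([np.cos(w),np.sin(w),0]);v=np.array([-np.sin(w),np.cos(w),0])
    for yc in (125,110,40,30,-25,-40,-110):
        xs=np.arange(-190,-80,.5);P=np.array([642.67,43.14,83])+xs[:,None]*u+yc*v
        q=(P-t)@T@H[:3,:3].T+H[:3,3];x=c["fx"]*q[:,0]/q[:,2]+c["cx"];y=c["fy"]*q[:,1]/q[:,2]+c["cy"]
        ok=(x>0)&(x<639)&(y>0)&(y<479)
        if not ok.any(): continue
        g=im[y[ok].astype(int),x[ok].astype(int)].min(1)
        b=xs[ok][g>195]
        print(yc,"white",b[:1],b[-1:],len(b)*.5)
E
python3 -c "
from w import *
wrist(name='pics/w3.png')"
```

```text
11.775 [509.4  91.2  47. ] [-119.    76.8   47. ] [-0.3 -1.  -0.6]
125 white [] [] 0.0
110 white [] [] 0.0
40 white [] [] 0.0
30 white [] [] 0.0
-25 white [-147.] [-95.5] 13.5
-40 white [-147.] [-95.5] 30.0
```

Run:
```python
import cv2
im=cv2.imread("pics/w3.png")[:,:,::-1]
for x in (100,220,270,430,470): print(x,[(y,*im[y,x].tolist()) for y in range(190,330,5)])
```

```text
100 [(190, 144, 93, 70), (195, 141, 93, 68), (200, 149, 95, 70), (205, 157, 101, 76), (210, 157, 101, 75), (215, 141, 89, 65), (220, 150, 97, 71), (225, 162, 103, 78), (230, 154, 103, 79), (235, 188, 181, 181), (240, 250, 248, 248), (245, 252, 250, 251), (250, 252, 250, 250), (255, 251, 249, 249), (260, 191, 111, 111), (265, 236, 75, 70), (270, 233, 72, 68), (275, 178, 93, 95), (280, 141, 139, 140), (285, 130, 127, 129), (290, 228, 226, 227), (295, 244, 242, 244), (300, 215, 212, 215), (305, 132, 132, 132), (310, 133, 133, 134), (315, 164, 161, 165), (320, 159, 156, 159), (325, 243, 240, 243)]
220 [(190, 150, 95, 72), (195, 152, 99, 74), (200, 153, 99, 73), (205, 155, 100, 74), (210, 148, 94, 70), (215, 149, 98, 74), (220, 152, 96, 70), (225, 151, 97, 75), (230, 159, 102, 78), (235, 157, 101, 75), (240, 155, 99, 74), (245, 162, 105, 77), (250, 116, 82, 69), (255, 120, 119, 120), (260, 128, 125, 128), (265, 140, 138, 141), (270, 131, 125, 126), (275, 103, 71, 61), (280, 96, 65, 48), (285, 96, 62, 49), (290, 111, 38, 35), (295, 116, 33, 32), (300, 132, 48, 47), (305, 51, 49, 50), (310,
[... 1082 characters left out ...]
, 52), (300, 95, 47, 46), (305, 49, 50, 55), (310, 43, 44, 46), (315, 45, 47, 51), (320, 44, 45, 50), (325, 45, 46, 49)]
470 [(190, 154, 99, 72), (195, 137, 89, 65), (200, 137, 87, 67), (205, 144, 93, 69), (210, 144, 93, 68), (215, 138, 87, 65), (220, 150, 95, 70), (225, 141, 88, 64), (230, 148, 95, 72), (235, 139, 88, 64), (240, 151, 97, 73), (245, 153, 97, 72), (250, 154, 96, 72), (255, 160, 104, 78), (260, 159, 102, 75), (265, 164, 101, 77), (270, 162, 103, 77), (275, 168, 106, 80), (280, 152, 95, 73), (285, 152, 98, 73), (290, 144, 90, 68), (295, 152, 99, 75), (300, 146, 94, 69), (305, 114, 110, 114), (310, 120, 117, 120), (315, 122, 121, 123), (320, 123, 121, 124), (325, 130, 127, 130)]
```

>>> servo_tool --gripper '[255, 255, 255, 255, 255]' --xyz '[[0.01, 0, 0], [0.01, 0, 0], [0.01, 0, 0], [0.01, 0, 0], [0, 0, 0]]' --angular '[[0, 0, 0], [0, 0, 0], [0, 0, 0], [0, 0, 0], [0, 0, 0]]'

```text
t: 12.45
tcp_pos: [468.7, 81.7, 46.5]
tool_rot: [-0.113, 0.994, 0.0, -0.0]
contact_force: [0.1, 0.3, 0.2]
opening: 0.006
finger_force: 0.0
```

```bash
python3 -c "
from w import *
wrist(name='pics/w4.png')"
```

```text
12.45 [468.7  81.7  46.5] [-160.8   76.7   46.5] [0.1 0.3 0.2]
125 white [] [] 0.0
110 white [] [] 0.0
40 white [] [] 0.0
30 white [] [] 0.0
-25 white [-147.5] [-93.] 20.0
-40 white [-147.5] [-93.] 24.0
```

View pics/w4.png

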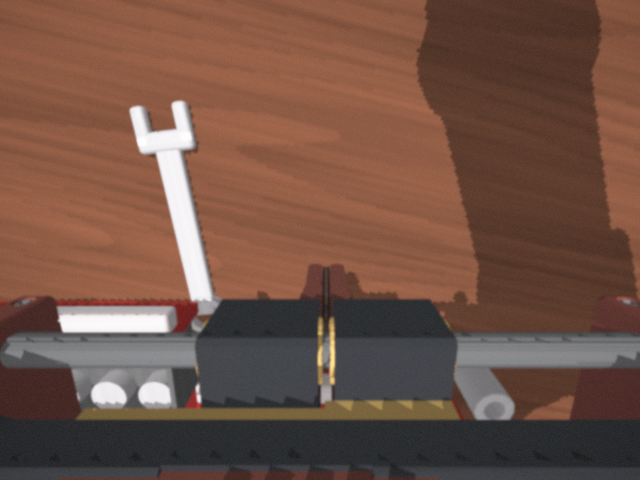

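```bash
cat >> h.py <<'E'
w_=.227;U=np.array([np.cos(w_),np.sin(w_),0]);V=np.array([-np.sin(w_),np.cos(w_),0]);O=np.array([642.67,43.14,0])
def scan(ycs,z=83,ims=None):
    import cv2
    for n in("scene","side"):
        im=arm.grab_frame(n)
        for yc in ycs:
            xs=np.arange(-170,-70,1.);P=O+[0,0,z]+xs[:,None]*U+yc*V
            q=proj(n,P).astype(np.float32)
            g=cv2.remap(im,q[None,:,0],q[None,:,1],cv2.INTER_LINEAR)[0]
            print(n,yc,"".join("W" if a.min()>150 else "w" if a.min()>110 else "R" if a[0]>2*a[1] else "." for a in g))
E
python3 -c "
from h import *
scan((142,135,125,20,10,-20,-60,-120))
s=arm.observe();print(s['t'])"
```

```text
scene 142 ..................................................................WWWWWWWWWWWw.RRRRRRRRRRRRRRRRRRRRR
scene 135 ..................................................................wWWWWWWWWWWwRRRRRRRRRRRRRRRRRRR...
scene 125 ..................................................................wWWWWWWWWWWwRRRRRRRRRRRRRRRRRR....
scene 20 ....................................................................wwWWWWWWww.RRRRRRRRRRRRRRRRR....
scene 10 .........................................................................wwww..RRRRRRRRRRRRRRRRR....
scene -20 ....................................................................................................
scene -60 ...................wwwwWWWWWWWWWWWWWWWWWWWWWWWWWWWWWwwwwwwwwwwwwwwwwwwwWWWWWWWWWwwwwwwwwwww.........
scene -120 wwwwwwwwwwwwwwwwwwwwwwwwwwwwwwwwwwwwwwwwwwwwwwwwwwwwwwwwwww.........www............wwwwwwww..RR.....
side 142 ........................................................................wwwWWww..RRRRRRRRRRRRRRRRRRR
side 135 .........................................................................wwWWww..RRRRRRRRRRRRRRRRRRR
side 125 ........................................................................wwWWWww..RRRRRRRRRRRRRRRRRRR
side 20 wWWWwww.....wwwwwww...................................................................wwwwwwWWWWWWWW
side 10 ...................................................................................................w
side -20 ....................................................................................................
side -60 .......................................................wwwwww...wwwwwwwwwwwwwwwwwwwwwwwwwwwwwwwwwwww
side -120 wwwwwwwwwwwwwwwwwwwwwwwwwwwwwwwwwwwwwwwwwwwwwwwwwwwwwwwwwwwwwwwwwwwwwwwwwwwwwwwwwwwwWWWWWWWWWWWWWWWW
12.6
```

>>> servo_tool --gripper '[255, 255, 255, 255]' --xyz '[[0, 0, 0], [0, 0, 0], [0, 0, 0], [0, 0, 0]]' --angular '[[0, -5, 0], [0, -5, 0], [0, -5, 0], [0, 0, 0]]'

```text
t: 13.1
tcp_pos: [467.9, 81.5, 46.1]
tool_rot: [-0.112, 0.985, 0.015, 0.128]
contact_force: [0.1, 0.9, -0.6]
opening: 0.003
finger_force: 0.0
```

>>> servo_tool --gripper '[255, 255, 255, 255, 255, 255, 255, 255, 255]' --xyz '[[-0.00773, 0, 0.00207], [-0.00773, 0, 0.00207], [-0.00773, 0, 0.00207], [-0.00386, 0, 0.00104], [-0.00386, 0, 0.00104], [-0.0029, 0, 0.00078], [-0.0029, 0, 0.00078], [-0.0029, 0, 0.00078], [-0.0029, 0, 0.00078]]' --angular '[[0, 0, 0], [0, 0, 0], [0, 0, 0], [0, 0, 0], [0, 0, 0], [0, 0, 0], [0, 0, 0], [0, 0, 0], [0, 0, 0]]'

```text
t: 14.22
tcp_pos: [512.7, 91.8, 46.5]
tool_rot: [-0.112, 0.985, 0.015, 0.13]
contact_force: [-0.6, -0.1, -0.5]
opening: 0.007
finger_force: 0.0
```

>>> servo_tool --gripper '[255, 255, 255, 255]' --xyz '[[-0.0019, 0, 0.0005], [-0.0019, 0, 0.0005], [-0.0019, 0, 0.0005], [-0.0019, 0, 0.0005]]' --angular '[[0, 0, 0], [0, 0, 0], [0, 0, 0], [0, 0, 0]]'

```text
t: 14.72
tcp_pos: [520.3, 93.6, 46.6]
tool_rot: [-0.112, 0.985, 0.015, 0.13]
contact_force: [0.0, 0.5, 0.6]
opening: 0.005
finger_force: 0.0
```

>>> servo_tool --gripper '[255, 255, 255, 255]' --xyz '[[-0.001, 0, 0.0003], [-0.001, 0, 0.0003], [-0.001, 0, 0.0003], [-0.001, 0, 0.0003]]' --angular '[[0, 0, 0], [0, 0, 0], [0, 0, 0], [0, 0, 0]]'

```text
t: 15.22
tcp_pos: [521.4, 93.8, 45.5]
tool_rot: [-0.112, 0.985, 0.015, 0.127]
contact_force: [-11.1, -2.5, 8.8]
opening: 0.009
finger_force: 5.3
```

>>> servo_tool --gripper '[255, 255, 255, 255]' --xyz '[[-0.001, 0, 0.0003], [-0.001, 0, 0.0003], [-0.001, 0, 0.0003], [-0.001, 0, 0.0003]]' --angular '[[0, 0, 0], [0, 0, 0], [0, 0, 0], [0, 0, 0]]'

```text
t: 15.72
tcp_pos: [521.5, 93.8, 44.1]
tool_rot: [-0.112, 0.986, 0.014, 0.123]
contact_force: [-21.5, -3.9, 18.8]
opening: 0.007
finger_force: 10.7
```

>>> servo_tool --gripper '[255, 255, 255, 255, 255, 255, 255]' --xyz '[[0.005, 0, -0.0013], [0.0097, 0, -0.0026], [0.0145, 0, -0.0039], [0.0145, 0, -0.0039], [0.0145, 0, -0.0039], [0.0145, 0, -0.0039], [0, 0, 0]]' --angular '[[0, 0, 0], [0, 0, 0], [0, 0, 0], [0, 0, 0], [0, 0, 0], [0, 0, 0], [0, 0, 0]]'

```text
t: 16.6
tcp_pos: [453.6, 78.2, 46.2]
tool_rot: [-0.112, 0.985, 0.015, 0.129]
contact_force: [-0.3, -0.4, 0.2]
opening: 0.003
finger_force: 0.0
```

```bash
python3 -c "
from h import *
s=arm.observe();print(s['t'],s['tcp_pos'],(np.array(s['tcp_pos'])-O)@U,(np.array(s['tcp_pos'])-O)@V)
scan((142,125,100,76))"
```

```text
16.6 [453.58980002  78.24550847  46.23381643] -176.32883828128377 76.7584493138545
scene 142 ..................................................................wWWWWWWWWWWw.RRRRRRRRRRRRRRRRRRRRR
scene 125 ..................................................................wWWWWWWWWWWwRRRRRRRRRRRRRRRRRRR...
scene 100 ..................................................................wWWWWWWWWWWw.RRRRRRRRRRRRRRRRRR...
scene 76 .................................................................wWWWWWWWWWWWwwRRRRRRRRRRRRRRRRR....
side 142 .................................................................wwwWWWWWWWWWww..RRRRRRRRRRRRRRRRRRR
side 125 .................................................................wwWWWWWWWWWWww..RRRRRRRRRRRRRRRRRRR
side 100 .................................................................wwWWWWWWWWWWWw..RRRRRRRRRRRRRRRRRRR
side 76 ...............................................................wWWWWWWWWWWWWWWWwwRRRRRRRRRRRRRRRRRRR
```

>>> servo_tool --gripper '[255, 255, 255, 255, 255, 255, 255]' --xyz '[[0, -0.02, 0], [0, -0.03, 0], [0, -0.03, 0], [0, -0.03, 0], [0, -0.03, 0], [0, -0.013, 0], [0, 0, 0]]' --angular '[[0, 0, 0], [0, 0, 0], [0, 0, 0], [0, 0, 0], [0, 0, 0], [0, 0, 0], [0, 0, 0]]'

```text
t: 17.58
tcp_pos: [490.2, -71.8, 46.4]
tool_rot: [-0.111, 0.985, 0.014, 0.13]
contact_force: [-1.1, 0.3, 0.5]
opening: 0.005
finger_force: 0.0
```

```bash
python3 -c "
from h import *
s=arm.observe();print(s['t'],s['tcp_pos'],(np.array(s['tcp_pos'])-O)@U,(np.array(s['tcp_pos'])-O)@V)
scan((120,76,40,-20,-40,-76,-110,-130))"
```

```text
17.575 [490.1856146  -71.81558852  46.42700222] -174.44393037966177 -77.68906150786174
scene 120 .................................................................wWWWWWWWWWWWw.RRRRRRRRRRRRRRRRR....
scene 76 ..................................................................wWWWWWWWWWWw.RRRRRRRRRRRRRRRRR....
scene 40 ..................................................................wWWWWWWWWWW.RRRRRRRRRRRRRRRRRRR...
scene -20 ......................wWWWWWWWWWWWwRRRRRRR.........wwwWWWWWWWWWWWWww..........wwwWWww..RRRRRRRR.....
scene -40 ......................wwWWWWWWWWWw.RRRRRRRR......................................wwww.RRRRRRRRRR....
scene -76 ......................wwWWWWWWWWWw.RRRRRRRR........wWWWWWWWWWWWWWWW......wwwwWWWWWWWWWwRRRRRRRRR....
scene -110 ......................wWWWWWWWWWWWwRRRRRRRR........wWWWWWWWWWWWWWWWWWWwwwwwwwWWWWWWWWWwRRRRRRRRR....
scene -130 ......................wwWWWWWWWWWw.RRRRRRRR..........................................RRRRRRRRRRR....
side 120 ...............................................................wwWWWWWWWWWWWWWWwwRRRRRRRRRRRRRRRRRRR
side 76 .................................................................wwWWWWWWWWWWWWwwRRRRRRRRRRRRRRRRRRR
side 40 .................................................................wwwWWWWWWWWWWwwRRRRRRRRRRRRRRRRRRRR
side -20 ......................wwWWWWWWWWWWww.RRRRRR.....wwwwWWWWWWWWWWwwww.......wwwwwWWWWWWWwww..RRRRRRRRRR
side -40 ......................wwWWWWWWWWWWww.RRRRR.....................................wwwwwwww.RRRRRRRRRRRR
side -76 .....................wwwWWWWWWWWWww..RRRRR.....wwwWWWWWWWWWWWWWWwwwwwwwwwwWWWWWWWWWWWWWWw.RRRRRRRRRR
side -110 .....................wwwWWWWWWWWWWWwRRRRRRRR..wwWWWWWWWWWWWWWWWWWWWwwwwwWWWWWWWWWWWWWWWWw.RRRRRRRRRR
side -130 .....................wwwWWWWWWWWWwww.RRRRRR............................................RRRRRRRRRRRRR
```

Run:
```python
from h import *
import cv2
a=arm.grab_frame("scene")[225:300,285:335,::-1];b=arm.grab_frame("side")[215:290,260:310,::-1]
k=cv2.INTER_CUBIC
cv2.imwrite("pics/m3.png",np.hstack([cv2.resize(a,(400,600),interpolation=k),cv2.resize(b,(400,600),interpolation=k)]))
print(arm.observe()["t"])
```

```text
17.775
```

View pics/m3.png

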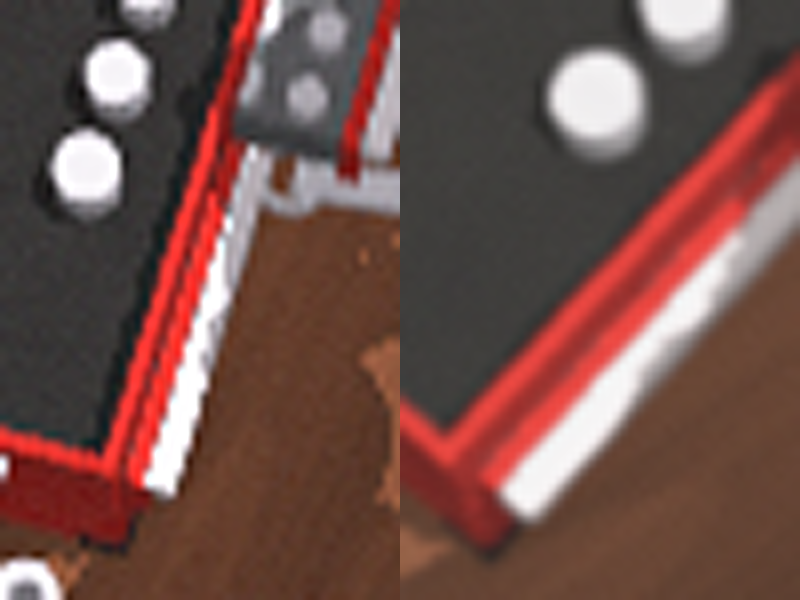

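The bright strip at (140,480) in the left panel is the plate overlapping the carcass front. With the hard stop at 20–27 N, that means the left drawer is home. In the fit frame, home puts the pull at −104 and the TCP at about −106.5. The right drawer is next.

>>> servo_tool --gripper '[255, 255, 255, 255, 255, 255, 255, 255, 255, 255]' --xyz '[[-0.0058, 0, 0.00155], [-0.0058, 0, 0.00155], [-0.0048, 0, 0.0013], [-0.0029, 0, 0.0008], [-0.0029, 0, 0.0008], [-0.0029, 0, 0.0008], [-0.0029, 0, 0.0008], [-0.0029, 0, 0.0008], [-0.0029, 0, 0.0008], [-0.0029, 0, 0.0008]]' --angular '[[0, 0, 0], [0, 0, 0], [0, 0, 0], [0, 0, 0], [0, 0, 0], [0, 0, 0], [0, 0, 0], [0, 0, 0], [0, 0, 0], [0, 0, 0]]'

```text
t: 19.02
tcp_pos: [526.4, -62.0, 46.1]
tool_rot: [-0.112, 0.985, 0.015, 0.13]
contact_force: [-1.8, -1.0, 1.5]
opening: 0.008
finger_force: 1.1
```

>>> servo_tool --gripper '[255, 255, 255, 255, 255, 255, 255, 255]' --xyz '[[-0.0029, 0, 0.0008], [-0.0029, 0, 0.0008], [-0.0029, 0, 0.0008], [-0.0029, 0, 0.0008], [-0.0029, 0, 0.0008], [-0.0029, 0, 0.0008], [-0.0019, 0, 0.0005], [-0.0019, 0, 0.0005]]' --angular '[[0, 0, 0], [0, 0, 0], [0, 0, 0], [0, 0, 0], [0, 0, 0], [0, 0, 0], [0, 0, 0], [0, 0, 0]]'

```text
t: 20.02
tcp_pos: [547.9, -57.1, 46.1]
tool_rot: [-0.112, 0.985, 0.015, 0.13]
contact_force: [-1.8, -0.4, 1.0]
opening: 0.006
finger_force: 1.0
```

>>> servo_tool --gripper '[255, 255, 255, 255, 255, 255]' --xyz '[[-0.0014, 0, 0.0004], [-0.0014, 0, 0.0004], [-0.001, 0, 0.0003], [-0.001, 0, 0.0003], [-0.001, 0, 0.0003], [-0.001, 0, 0.0003]]' --angular '[[0, 0, 0], [0, 0, 0], [0, 0, 0], [0, 0, 0], [0, 0, 0], [0, 0, 0]]'

```text
t: 20.78
tcp_pos: [554.7, -55.5, 45.9]
tool_rot: [-0.112, 0.985, 0.015, 0.13]
contact_force: [-2.1, -1.0, 2.0]
opening: 0.008
finger_force: 1.0
```

>>> servo_tool --gripper '[255, 255, 255, 255, 255]' --xyz '[[-0.001, 0, 0.0003], [-0.001, 0, 0.0003], [-0.001, 0, 0.0003], [-0.001, 0, 0.0003], [0, 0, 0]]' --angular '[[0, 0, 0], [0, 0, 0], [0, 0, 0], [0, 0, 0], [0, 0, 0]]'

```text
t: 21.4
tcp_pos: [555.4, -55.2, 44.8]
tool_rot: [-0.111, 0.986, 0.015, 0.127]
contact_force: [-11.2, -2.0, 9.4]
opening: 0.009
finger_force: 5.8
```

>>> servo_tool --gripper '[255, 255, 255, 255, 255, 255, 255, 255]' --xyz '[[-0.001, 0, 0.0003], [-0.001, 0, 0.0003], [0, 0, 0], [0.006, 0, -0.0016], [0.0097, 0, -0.0026], [0.0145, 0, -0.0039], [0.0145, 0, -0.0039], [0.0145, 0, -0.0039]]' --angular '[[0, 0, 0], [0, 0, 0], [0, 0, 0], [0, 0, 0], [0, 0, 0], [0, 0, 0], [0, 0, 0], [0, 0, 0]]'

```text
t: 22.4
tcp_pos: [499.9, -68.1, 45.8]
tool_rot: [-0.112, 0.985, 0.015, 0.13]
contact_force: [-0.1, -0.1, -0.9]
opening: 0.003
finger_force: 0.0
```

>>> servo_tool --gripper '[255, 255, 255, 255, 255, 255, 255, 255, 255, 255]' --xyz '[[0, 0, 0], [0, 0, 0], [0, 0, -0.03], [0, 0, -0.045], [0, 0, -0.045], [0, 0, -0.045], [0, 0, -0.045], [0, 0, -0.045], [0, 0, -0.03], [0, 0, 0]]' --angular '[[0, 7.5, 0], [0, 7.5, 0], [0, 0, 0], [0, 0, 0], [0, 0, 0], [0, 0, 0], [0, 0, 0], [0, 0, 0], [0, 0, 0], [0, 0, 0]]'

```text
t: 23.65
tcp_pos: [501.8, -68.2, 332.8]
tool_rot: [-0.113, 0.994, 0.0, 0.002]
contact_force: [-0.2, -0.3, -0.9]
opening: 0.008
finger_force: 0.0
```

```bash
python3 -c "
from h import *
s=arm.observe();print(s['t'],s['tcp_pos'],(np.array(s['tcp_pos'])-O)@U,(np.array(s['tcp_pos'])-O)@V)
scan((130,76,20,-20,-40,-76,-110,-130))"
```

```text
23.65 [501.80183865 -68.15530354 332.84898699] -162.30194229977138 -76.7369728231379
scene 130 ..................................................................wWWWWWWWWWww.RRRRRRRRRRRRRRRRR....
scene 76 ..................................................................wWWWWWWWWWw..RRRRRRRRRRRRRRRRR....
scene 20 ..........................................wWWWWWWWWWWWWWWWWWWWWWWWWWWWWWWWWWWwwRRRRRRRRRRRRRRRRRR...
scene -20 ................................................................WWWWWWWWWWWWWwRRRRRRRRRRRRRRRRRR....
scene -40 ................................................................wWWWWWWWWWWWWRRRRRRRRRRRRRRRRRRRR...
scene -76 ................................................................wWWWWWWWWWWWWRRRRRRRRRRRRRRRRRRR....
scene -110 .................................................................WWWWWWWWWWWWwRRRRRRRRRRRRRRRRRR....
scene -130 ................................................................WWWWWWWWWWWWWwRRRRRRRRRRRRRRRRRR....
side 130 .................................................................wwwWWWWWWWWWww..RRRRRRRRRRRRRRRRRRR
side 76 ................................................................wwwWWWWWWWWWWww..RRRRRRRRRRRRRRRRRRR
side 20 ......................................wwwwWWWWWWWWWwww.........wWWWWWWWWWWWWWWWwRRRRRRRRRRRRRRRRRRRR
side -20 ..............................................................wwWWWWWWWWWWWWWWWwRRRRRRRRRRRRRRRRRRRR
side -40 ...............................................................wWWWWWWWWWWWWWWWwRRRRRRRRRRRRRRRRRRRR
side -76 ...............................................................wWWWWWWWWWWWWWWWwRRRRRRRRRRRRRRRRRRRR
side -110 ..............................................................wwWWWWWWWWWWWWWWWwRRRRRRRRRRRRRRRRRRRR
side -130 ..............................................................wwWWWWWWWWWWWWWWWwRRRRRRRRRRRRRRRRRRRR
```

>>> servo_tool --gripper '[255, 255, 255, 255, 255, 255, 255, 255, 255]' --xyz '[[-0.015, 0.007, -0.01], [-0.035, 0.01, 0], [-0.035, 0.01, 0], [-0.035, 0.01, 0], [-0.035, 0.01, 0], [-0.035, 0.01, 0], [-0.035, 0.01, 0], [-0.02, 0.01, 0], [0, 0, 0]]' --angular '[[0, 0, 0], [0, 0, 0], [0, 0, 0], [0, 0, 0], [0, 0, 0], [0, 0, 0], [0, 0, 0], [0, 0, 0], [0, 0, 0]]'

```text
t: 24.88
tcp_pos: [722.2, 63.6, 337.4]
tool_rot: [-0.114, 0.993, 0.0, -0.002]
contact_force: [0.4, -0.1, -0.3]
opening: 0.001
finger_force: 0.0
```

>>> servo_tool --gripper '[255, 255, 255, 255, 255, 255]' --xyz '[[0, 0, 0.02], [0, 0, 0.03], [0, 0, 0.03], [0, 0, 0.025], [0, 0, 0.015], [0, 0, 0]]' --angular '[[0, 0, 0], [0, 0, 0], [0, 0, 0], [0, 0, 0], [0, 0, 0], [0, 0, 0]]'

```text
t: 25.62
tcp_pos: [721.4, 61.4, 219.5]
tool_rot: [-0.113, 0.994, -0.0, -0.001]
contact_force: [-0.7, 0.6, 0.4]
opening: 0.006
finger_force: 0.0
```

```bash
python3 -c "
from h import *
s=arm.observe();t=np.array(s['tcp_pos']);print(s['t'],t,(t-O)@U+7,(t-O)@V)
a=np.arange(1.15,-.01,-.05);r=140
x=85-r*np.cos(a)+14*np.sin(a);z=115+r*np.sin(a)+14*np.cos(a)
print(np.c_[a,x,z,np.r_[0,np.diff(x)],np.r_[0,np.diff(z)]].round(1))"
```

```text
25.625 [721.35778028  61.40646243 219.50114699] 87.78008753265901 0.0887356446998847
[[ 1.200e+00  4.060e+01  2.485e+02  0.000e+00  0.000e+00]
 [ 1.100e+00  3.400e+01  2.461e+02 -6.600e+00 -2.400e+00]
 [ 1.000e+00  2.750e+01  2.434e+02 -6.500e+00 -2.700e+00]
 [ 1.000e+00  2.110e+01  2.404e+02 -6.300e+00 -3.000e+00]
 [ 9.000e-01  1.500e+01  2.370e+02 -6.200e+00 -3.300e+00]
 [ 9.000e-01  8.900e+00  2.334e+02 -6.000e+00 -3.700e+00]
 [ 8.000e-01  3.100e+00  2.294e+02 -5.800e+00 -3.900e+00]
 [ 8.000e-01 -2.500e+00  2.252e+02 -5.600e+00 -4.200e+00]
 [ 7.000e-01 -7.900e+00  2.207e+02 -5.400e+00 -4.500e+00]
 [ 7.000e-01 -1.310e+01  2.159e+02 -5.200e+00 -4.800e+00]
 [ 6.000e-01 -1.800e+01  2.109e+02 -4.900e+00 -5.000e+00]
 [ 6.000e-01 -2.260e+01  2.056e+02 -4.700e+00 -5.300e+00]
 [ 5.000e-01 -2.700e+01  2.001e+02 -4.400e+00 -5.500e+00]
 [ 5.000e-01 -3.110e+01  1.944e+02 -4.100e+00 -5.700e+00]
 [ 4.000e-01 -3.500e+01  1.885e+02 -3.800e+00 -5.900e+00]
 [ 4.000e-01 -3.850e+01  1.824e+02 -3.500e+00 -6.100e+00]
 [ 3.000e-01 -4.170e+01  1.762e+02 -3.200e+00 -6.300e+00]
 [ 3.000e-01 -4.460e+01  1.697e+02 -2.900e+00 -6.400e+00]
 [ 2.000e-01 -4.720e+01  1.632e+02 -2.600e+00 -6.500e+00]
 [ 2.000e-01 -4.940e+01  1.565e+02 -2.200e+00 -6.700e+00]
 [ 1.000e-01 -5.130e+01  1.498e+02 -1.900e+00 -6.800e+00]
 [ 1.000e-01 -5.290e+01  1.429e+02 -1.600e+00 -6.900e+00]
 [ 0.000e+00 -5.410e+01  1.360e+02 -1.200e+00 -6.900e+00]
 [-0.000e+00 -5.500e+01  1.290e+02 -9.000e-01 -7.000e+00]]
```

>>> servo_tool --gripper '[255, 255, 255, 255, 255, 255, 255, 255, 255]' --xyz '[[0.005, 0, 0], [0.008, 0, 0], [0.008, 0, 0], [0.005, 0, 0], [0.003, 0, 0], [0.003, 0, 0], [0.003, 0, 0], [0.003, 0, 0], [0.003, 0, 0]]' --angular '[[0, 0, 0], [0, 0, 0], [0, 0, 0], [0, 0, 0], [0, 0, 0], [0, 0, 0], [0, 0, 0], [0, 0, 0], [0, 0, 0]]'

```text
t: 26.75
tcp_pos: [683.9, 53.4, 221.2]
tool_rot: [-0.113, 0.994, 0.0, 0.002]
contact_force: [5.1, 0.7, -0.6]
opening: 0.009
finger_force: 2.0
```

>>> servo_tool --gripper '[255, 255, 255, 255, 255, 255]' --xyz '[[0.003, 0, 0.0013], [0.005, 0, 0.0023], [0.0059, 0, 0.0029], [0.0058, 0, 0.0031], [0.0056, 0, 0.0034], [0.0054, 0, 0.0036]]' --angular '[[0, 0, 0], [0, 0, 0], [0, 0, 0], [0, 0, 0], [0, 0, 0], [0, 0, 0]]'

```text
t: 27.5
tcp_pos: [652.6, 46.2, 204.1]
tool_rot: [-0.113, 0.994, 0.0, 0.0]
contact_force: [4.5, 1.3, -0.3]
opening: 0.004
finger_force: 1.8
```

>>> servo_tool --gripper '[255, 255, 255, 255]' --xyz '[[0.0052, 0, 0.0039], [0.005, 0, 0.0042], [0.0048, 0, 0.0045], [0.0046, 0, 0.0047]]' --angular '[[0, 0, 0], [0, 0, 0], [0, 0, 0], [0, 0, 0]]'

```text
t: 28.0
tcp_pos: [633.2, 41.6, 186.6]
tool_rot: [-0.113, 0.994, 0.0, -0.0]
contact_force: [3.1, 1.5, 1.2]
opening: 0.006
finger_force: 1.6
```

>>> servo_tool --gripper '[255, 255, 255, 255, 255, 255]' --xyz '[[0.0044, 0, 0.0049], [0.0041, 0, 0.0051], [0.0038, 0, 0.0053], [0.0035, 0, 0.0055], [0.0033, 0, 0.0057], [0.003, 0, 0.0058]]' --angular '[[0, 0, 0], [0, 0, 0], [0, 0, 0], [0, 0, 0], [0, 0, 0], [0, 0, 0]]'

```text
t: 28.75
tcp_pos: [611.3, 36.6, 154.0]
tool_rot: [-0.113, 0.994, 0.0, -0.001]
contact_force: [0.1, 1.1, 2.6]
opening: 0.004
finger_force: 1.5
```

```bash
python3 -c "
from h import *
s=arm.observe();t=np.array(s['tcp_pos'])
x=(t-O)@U+7-8-85;z=t[2]+18-115
print(s['t'],x+85,z+115,np.hypot(x,z),np.arctan2(z,-x)-.107)"
```

```text
28.75 -33.08736775862974 172.03738691975488 131.14072567587726 0.34296351086791466
```

>>> servo_tool --gripper '[255, 255, 255, 255, 255, 255, 255]' --xyz '[[0.0023, 0, 0.005], [0.002, 0, 0.005], [0.0017, 0, 0.005], [0.0013, 0, 0.0045], [0.001, 0, 0.004], [0.0007, 0, 0.004], [0.0004, 0, 0.003]]' --angular '[[0, 0, 0], [0, 0, 0], [0, 0, 0], [0, 0, 0], [0, 0, 0], [0, 0, 0], [0, 0, 0]]'

```text
t: 29.62
tcp_pos: [602.7, 34.2, 123.7]
tool_rot: [-0.113, 0.994, -0.0, -0.0]
contact_force: [-2.3, -1.1, 3.0]
opening: 0.006
finger_force: 1.5
```

>>> servo_tool --gripper '[255, 255, 255, 255]' --xyz '[[0.0002, 0, 0.002], [0.0002, 0, 0.002], [0, 0, 0.0015], [0, 0, 0.0015]]' --angular '[[0, 0, 0], [0, 0, 0], [0, 0, 0], [0, 0, 0]]'

```text
t: 30.12
tcp_pos: [602.5, 34.5, 117.0]
tool_rot: [-0.113, 0.994, 0.0, -0.0]
contact_force: [-2.8, -1.3, 2.7]
opening: 0.002
finger_force: 1.4
```

>>> servo_tool --gripper '[255, 255, 255, 255, 255]' --xyz '[[0, 0, 0.0012], [0, 0, 0.0012], [0, 0, 0.001], [0, 0, 0.001], [0, 0, 0.001]]' --angular '[[0, 0, 0], [0, 0, 0], [0, 0, 0], [0, 0, 0], [0, 0, 0]]'

```text
t: 30.75
tcp_pos: [602.4, 34.6, 111.6]
tool_rot: [-0.113, 0.994, 0.0, -0.0]
contact_force: [-2.0, 0.1, 3.3]
opening: 0.005
finger_force: 1.4
```

>>> servo_tool --gripper '[255, 255, 255, 255]' --xyz '[[0, 0, 0.001], [0, 0, 0.001], [0, 0, 0.001], [0, 0, 0.001]]' --angular '[[0, 0, 0], [0, 0, 0], [0, 0, 0], [0, 0, 0]]'

```text
t: 31.25
tcp_pos: [602.4, 34.6, 107.5]
tool_rot: [-0.113, 0.994, 0.0, -0.0]
contact_force: [-1.8, -0.4, 3.1]
opening: 0.007
finger_force: 1.4
```

>>> servo_tool --gripper '[255, 255, 255]' --xyz '[[0, 0, 0.001], [0, 0, 0.001], [0, 0, 0.001]]' --angular '[[0, 0, 0], [0, 0, 0], [0, 0, 0]]'

```text
t: 31.62
tcp_pos: [602.5, 34.5, 104.6]
tool_rot: [-0.113, 0.994, 0.0, -0.0]
contact_force: [-2.5, -0.7, 3.5]
opening: 0.009
finger_force: 1.4
```

>>> servo_tool --gripper '[255, 255, 255]' --xyz '[[0, 0, 0.001], [0, 0, 0.001], [0, 0, 0.001]]' --angular '[[0, 0, 0], [0, 0, 0], [0, 0, 0]]'

```text
t: 32.0
tcp_pos: [602.5, 34.5, 101.6]
tool_rot: [-0.113, 0.994, 0.0, -0.0]
contact_force: [-2.5, 0.3, 4.0]
opening: 0.008
finger_force: 1.5
```

>>> servo_tool --gripper '[255, 255, 255]' --xyz '[[0, 0, 0.001], [0, 0, 0.001], [0, 0, 0.001]]' --angular '[[0, 0, 0], [0, 0, 0], [0, 0, 0]]'

```text
t: 32.38
tcp_pos: [602.6, 34.5, 101.1]
tool_rot: [-0.113, 0.994, 0.0, 0.0]
contact_force: [-11.7, -1.1, 27.6]
opening: 0.002
finger_force: 14.0
```

>>> servo_tool --gripper '[255, 255, 255]' --xyz '[[0, 0, 0.001], [0, 0, 0.001], [0, 0, 0.001]]' --angular '[[0, 0, 0], [0, 0, 0], [0, 0, 0]]'

```text
t: 32.75
tcp_pos: [602.7, 34.6, 100.9]
tool_rot: [-0.112, 0.994, 0.001, 0.0]
contact_force: [-21.3, -1.0, 50.0]
opening: 0.007
finger_force: 24.9
```

>>> servo_tool --gripper '[255, 255, 255, 255, 255, 255, 255, 255, 255, 255]' --xyz '[[0, 0, -0.003], [0, 0, -0.004], [0, 0, -0.01], [0, 0, -0.03], [0, 0, -0.04], [0, 0, -0.04], [0, 0, -0.04], [0, 0, -0.04], [0, 0, -0.03], [0, 0, 0]]' --angular '[[0, 0, 0], [0, 0, 0], [0, 0, 0], [0, 0, 0], [0, 0, 0], [0, 0, 0], [0, 0, 0], [0, 0, 0], [0, 0, 0], [0, 0, 0]]'

```text
t: 34.0
tcp_pos: [604.1, 34.6, 335.3]
tool_rot: [-0.113, 0.994, 0.0, 0.003]
contact_force: [0.4, -0.2, -0.1]
opening: 0.003
finger_force: 0.0
```

>>> servo_tool --gripper '[255, 255, 255, 255, 255, 255, 255, 255, 255]' --xyz '[[0, 0.02, 0], [0, 0.04, 0], [0, 0.04, 0], [0, 0.04, 0], [0, 0.04, 0], [0, 0.04, 0], [0, 0.04, 0], [0, 0.02, 0], [0, 0, 0]]' --angular '[[0, 0, 0], [0, 0, 0], [0, 0, 0], [0, 0, 0], [0, 0, 0], [0, 0, 0], [0, 0, 0], [0, 0, 0], [0, 0, 0]]'

```text
t: 35.12
tcp_pos: [538.5, 308.8, 331.4]
tool_rot: [-0.114, 0.993, -0.0, -0.001]
contact_force: [0.3, 1.0, -0.6]
opening: 0.006
finger_force: 0.0
```

Run:
```python
from h import *
import cv2
s=arm.observe();print(s["t"],s["tcp_pos"],s["contact_force"])
# free-edge of the lid: red extent along chest x at outer-face height, and pulls
def code(a):
    return "W" if a.min()>150 else "R" if a[0]>2*a[1] and a[0]>170 else "r" if a[0]>2*a[1] else "."
O2=O-7*U
for n in("scene","side"):
    im=arm.grab_frame(n);cv2.imwrite(f"pics/{n}_end.png",im[:,:,::-1])
    for z,yc,xs in((129,100,np.arange(-130,110,2.)),(129,-60,np.arange(-130,110,2.)),(129,-120,np.arange(-130,110,2.))):
        q=proj(n,O2+[0,0,z]+xs[:,None]*U+yc*V).astype(np.float32)
        print(n,yc,"".join(map(code,cv2.remap(im,q[None,:,0],q[None,:,1],cv2.INTER_LINEAR)[0])))
    # moved elsewhere? compare with first picture
    a=cv2.imread(f"pics/{n}0.png")[:,:,::-1]
    for nm,p in(("socket",(543,214,50)),("torch",(717,-165,44)),("wrench",(440,-30,10)),):
        x,y=proj(n,np.array([p],float))[0].astype(int);d=np.abs(im[y-8:y+9,x-8:x+9].astype(int)-a[y-8:y+9,x-8:x+9]).mean();print(n,nm,d.round(1))
```

```text
35.125 [538.49247246 308.84972871 331.43136248] [ 0.267558    0.95615292 -0.6117512 ]
scene 100 ..............WWWWWr.....................................rrrrrrrrrrrrrrWWWWWWWWWWWWWWWWWWWWWrWWWWWWWWWWWWWWWWWWWWr...WWW
scene -60 WWWWWWWWWWWWWWWWWWWWWWWWWWWWWWWWWWWWWWWWWWWWWWWWWWWWrR..RRRRRRRRRRRRRRRRRRRRRRRRRRRRRRRRRRRRRRRRRRRRRRRRRRRRRRRR........
scene -120 .............RWWWWWWRRRrrRRRRRRRRRRRRRRRRRRRRRRRRRRRRRRRRRRRRRRRRRRRRRRRRRRRRRRRRRRRRRRRRRRRRRRRRRRRRRRRRRRRRRRR........
scene socket 5.0
scene torch 22.4
scene wrench 66.5
side 100 rrrrrrrrrrrrrrrrrrrrrrrrrrrrrrrrrrrrrrrrrrrrrrrrrrrrrrrrrrrrrrrrRRRWWWWWWWWWWWWWWWWWWWWWWWWWWWWWWWWWWWWWWWWWWWWWWWWWWWWW
side -60 WWWWWWWWWWWWWWWWWWWWWWWWWWWWWWWWWWWWWWWRWWRrrrrrrrrrrrrrrrrrr..RRRRRRRRRRRRRRRRRRRRRRRRRRRRRRRRRRRRRRRRRRRRRRRRRr.......
side -120 rrr.......WWWWWWWRRRRrrrrRRRRRRRRRRRRRRRRRRRRRRRRRRRRRRRRRRRRRRRRRRRRRRRRRRRRRRRRRRRRRRRRRRRRRRRRRRRRRRRRRRRRRRRr.......
side socket 16.6
side torch 14.0
side wrench 58.5<stdin>:6: RuntimeWarning: overflow encountered in scalar multiply
```

Run:
```python
import cv2,numpy as np
def bb(m,x0,y0): 
    ys,xs=np.nonzero(m); return (xs.min()+x0,ys.min()+y0,xs.max()+x0,ys.max()+y0,len(xs)) if len(xs) else None
for n,reg in(("scene",dict(wrench=(330,235,380,268),socket=(278,290,300,312),yellow=(380,125,440,165))),("side",dict(wrench=(330,245,382,285),socket=(240,275,265,300),yellow=(440,145,525,180)))):
    for f in("0","_end"):
        im=cv2.imread(f"pics/{n}{f}.png").astype(int)
        for k,(a,b,c,d) in reg.items():
            p=im[b:d,a:c]
            m=(p[...,2]-p[...,0]>110)&(p[...,1]>130) if k=="yellow" else (p.max(2)-p.min(2)<25)&(p.min(2)>95)
            print(n,f,k,bb(m,a,b),p.mean((0,1)).round(0).tolist())
```

```text
scene 0 wrench (np.int64(330), np.int64(235), np.int64(367), np.int64(259), 269) [92.0, 113.0, 165.0]
scene 0 socket (np.int64(283), np.int64(295), np.int64(292), np.int64(306), 92) [78.0, 94.0, 135.0]
scene 0 yellow (np.int64(387), np.int64(131), np.int64(430), np.int64(158), 423) [62.0, 113.0, 165.0]
scene _end wrench (np.int64(330), np.int64(235), np.int64(379), np.int64(260), 1079) [110.0, 122.0, 143.0]
scene _end socket (np.int64(284), np.int64(295), np.int64(292), np.int64(306), 91) [75.0, 90.0, 130.0]
scene _end yellow (np.int64(387), np.int64(131), np.int64(430), np.int64(158), 420) [60.0, 108.0, 159.0]
side 0 wrench (np.int64(330), np.int64(245), np.int64(373), np.int64(277), 376) [101.0, 121.0, 164.0]
side 0 socket (np.int64(244), np.int64(280), np.int64(258), np.int64(294), 157) [98.0, 113.0, 147.0]
side 0 yellow (np.int64(451), np.int64(155), np.int64(514), np.int64(172), 794) [76.0, 127.0, 169.0]
side _end wrench (np.int64(330), np.int64(245), np.int64(381), np.int64(284), 1646) [124.0, 133.0, 139.0]
side _end socket (np.int64(244), np.int64(275), np.int64(264), np.int64(294), 179) [96.0, 108.0, 134.0]
side _end yellow (np.int64(452), np.int64(155), np.int64(514), np.int64(171), 719) [69.0, 116.0, 156.0]
```

```bash
python3 -c "
from bench import arm
print(arm.hand_in())"
```

```text
the job is handed in; nothing more can be done
None
```

I pushed both drawers home to their end stops, then pressed the lid shut, and handed the job in at about 35 s; the socket and yellow torch hadn't moved, the red torch, wrench and jugs weren't confirmed at the end, and the verdict wasn't shown.

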